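Put the hand tools back in their shadow inlays

TASK

Four hand tools are lying about among the parts of a repair: screwdriver, ratchet, wrench and pliers. Put each one back in its own cut-out in the black-and-yellow inlays, the right way round and lying flat on the bottom, and do not shift the blue capacitor or the brass gear.

Things in the scene. Friction and masses are not known exactly. Their poses are not given: they have to be found in the camera images.
- screwdriver: screwdriver with a red hexagonal handle, 150 mm long, lying loose on the bench. Origin on its axis, in the handle 23 mm behind its front end, 14 mm above its support; x points to the blade: handle from x = -72 to 23 mm, 28 mm across flats, steel shank 8 mm thick on to x = 78 mm. Grip the handle at the origin, across y (28 mm, at most 32). About 0.09 kg
- ratchet: ratchet wrench with a blue grip and a round steel head, 149 mm long, lying loose with its drive square up. Origin on its underside; x points to the head: grip from x = -87 to 12 mm, 24 mm wide, 20 mm high; neck 14 mm wide; head 34 mm across and 22 mm high, centred at x = 45 mm. Grip it at the origin, across y (24 mm wide). About 0.22 kg
- wrench: flat steel combination wrench, 150 mm long, 8 mm thick, lying loose. Origin on its underside; x points to the open-jawed end: shank 14 mm wide from x = -64 to 28 mm, open jaw 32 mm wide to x = 62 mm, ring end 24 mm across, centred at x = -76 mm. Grip the shank at the origin, across y (14 mm wide). About 0.11 kg
- pliers: pliers with orange handles and a dark steel head, closed, rigid, 150 mm long, 12 to 14 mm thick, lying loose. Origin on its underside, at the joint; x points to the nose: joint disc 26 mm across at the origin, jaws 22 mm wide tapering to 10 mm at x = 68 mm, handles 50 mm wide over both, ending at x = -82 mm. Grip the joint at the origin, across y (26 mm wide). About 0.14 kg
- inlay_screwdriver: fixed block 190 (x) x 116 (y) x 28 mm, black, with the outline of the screwdriver cut 18 mm deep, 8 mm clear all round, floor 10 mm above the bench with its yellow silhouette; finger scoop 50 x 100 mm, as deep, centred on the origin. Origin on the bench, under where the tool's origin belongs; x to the blade end. Cut 44 wide at x = -80 to 31, 26 wide to 86 mm
- inlay_ratchet: fixed block 190 (x) x 116 (y) x 28 mm, black, with the outline of the ratchet cut 18 mm deep, 8 mm clear all round, floor 10 mm above the bench with its yellow silhouette; finger scoop 50 x 100 mm, as deep, centred on the origin. Origin on the bench, under where the tool's origin belongs; x to the round head end. Cut 40 wide at x = -95 to 18, 50 wide to 70 mm
- inlay_wrench: fixed block 190 (x) x 116 (y) x 28 mm, black, with the outline of the wrench cut 18 mm deep, 8 mm clear all round, floor 10 mm above the bench with its yellow silhouette; finger scoop 50 x 100 mm, as deep, centred on the origin. Origin on the bench, under where the tool's origin belongs; x to the open jaw end. Cut 40 wide at x = -96 to -54, 30 to 24, 48 to 70 mm
- inlay_pliers: fixed block 190 (x) x 116 (y) x 28 mm, black, with the outline of the pliers cut 18 mm deep, 8 mm clear all round, floor 10 mm above the bench with its yellow silhouette; finger scoop 50 x 100 mm, as deep, centred on the origin. Origin on the bench, under where the tool's origin belongs; x to the nose end. Cut 66 wide at x = -90 to -12, 42 to 42, 32 to 76 mm
- capacitor: blue can capacitor standing loose on end among the tools, 35 mm across, 50 mm tall, origin under its centre: a part of the job, to be left alone
- gear: brass gear wheel lying loose among the tools, 52 mm across, 18 mm high, origin under its centre: a part of the job, to be left alone
Things that resemble listed ones, but are neither listed nor needed, are in the scene too. There is more than one size of the ratchet; the one meant has the size given above.

How it is judged:
At the end, for the whole second after the job is handed in: Each tool lies in its own inlay, right way round: origin within 14 mm (horizontally) of the inlay's origin and less than 5 mm above its seated height, length within 0.08 rad of level and 0.25 rad of the inlay's x axis; all let go and at rest (horizontal distance between screwdriver and inlay_screwdriver below 0.014 m and z of screwdriver in the frame of inlay_screwdriver between 0.02 and 0.029 m and angle between screwdriver's own x axis and vertical between 1.49 and 1.65 rad and angle between the x axis of screwdriver and the x axis of inlay_screwdriver, either way round below 0.25 rad and linear speed of each of screwdriver, ratchet, wrench, pliers below 0.02 m/s and horizontal distance between ratchet and inlay_ratchet below 0.014 m and z of ratchet in the frame of inlay_ratchet between 0.006 and 0.015 m and angle between ratchet's own x axis and vertical between 1.49 and 1.65 rad and angle between the x axis of ratchet and the x axis of inlay_ratchet, either way round below 0.25 rad and horizontal distance between wrench and inlay_wrench below 0.014 m and z of wrench in the frame of inlay_wrench between 0.006 and 0.015 m and angle between wrench's own x axis and vertical between 1.49 and 1.65 rad and angle between the x axis of wrench and the x axis of inlay_wrench, either way round below 0.25 rad and horizontal distance between pliers and inlay_pliers below 0.014 m and z of pliers in the frame of inlay_pliers between 0.006 and 0.015 m and angle between pliers's own x axis and vertical between 1.49 and 1.65 rad and angle between the x axis of pliers and the x axis of inlay_pliers, either way round below 0.25 rad); the robot touches nothing.
It fails at once if the blue capacitor is shifted more than 25 mm or tipped over (distance of capacitor from where it was at the start of the episode above 0.025 m or angle between capacitor's own z axis and vertical above 0.5 rad).
It fails at once if the brass gear is shifted more than 25 mm (distance of gear from where it was at the start of the episode above 0.025 m).
It also fails if it takes over 102 s, if anything falls off the work surface, if the arm or the gripper's body presses on something with over 40 N, if the wrist force passes 120 N, or if a joint passes its speed limit or range.

ROBOT

A 6-joint arm with a two-finger parallel gripper is mounted at the origin on the work surface. World frame = base frame: x ahead of the robot, y to its left, z up, the work surface at z = 0. Lengths are in m, angles in rad, forces in N, time in s.
With the tool pointing down it reaches from about 0.275 to 0.825 m from the base axis. Payload 5.2 kg.
Tool frame: the origin (TCP) lies at the very end of the fingers, on their centre line; the grasp point (between the pads) lies 19 mm behind it (grip_depth is the distance from the TCP to the grasp point, in m); z points along the fingers, y is the line along which they close (so a half turn about z gives the same grasp; the last joint's range is limited). The gripper opens to 93 mm and grips with 3 to 60 N. Pads are 15 mm wide; open, the fingers measure 128 mm over their backs; the gripper's body (75 mm by 188 mm) begins 65 mm behind the grasp point.
Start: joints at [0.977, 0.259, 1.535, -0, 1.348, -0.203], TCP at [0.209, 0.509, 0.187] pointing down, gripper open.
Joint ranges: [-3.14, 3.14], [-0.91, 2.08], [0.19, 2.58], [-1.22, 4.36], [0.22, 2.71], [-3.12, 3.12]. Speed limits (rad/s): [2.57, 2.57, 3.14, 3.14, 3.14, 3.14].

INTERFACE

Orientations are given as a unit quaternion [x, y, z, w].
In Python, from workcell import observe, snapshot, camera_info, finish_job, grip_depth gives the robot as it stands.
- The arm moves only by the shell command python3 -m crank 'ROWS' [FORCE]. ROWS is JSON, a list of rows, each a list of 7 numbers: the finger opening in cm, from 0 to 9.3, then the shift along the tool's x, y, z in cm, then the turn, a rotation vector about the tool's x, y, z in degrees. A call has 1 to 8 rows; each row shifts and turns the commanded pose from where the row before left it, along the tool's axes as they then stand; what a row does not reach is not made up. A row lasts 1/8 s, in which the tool goes at most 62.5 mm and 10.7 degrees, less where a joint would pass 70% of its speed; a pose out of reach is approached as far as the arm can. A call is refused whole if a number of a shift passes 6.25 or a number of a turn 10.7, either way. A call with a gripper value outside its range is refused whole. The fingers move at their own pace and stop on an object; FORCE is the grip in N (left out, the last holds). Time passes only in rows, so rows that do not move let the fingers close. It gives the time, the measured TCP pose, the force, the opening and the grip force at its end, in the units of the state.
- observe(): the state, without advancing time (a new reading comes with each control period).
- snapshot(name): name is "side" or "top" or "wrist"; returns (picture, depth): 400x640x3 uint8, red, green, blue; 400x640 float32, m along the optical axis (not along the pixel's ray), 0 where there is no reading.
- camera_info(name): a dict with "mtx" (3x3 intrinsics, pixels), "dist_coeffs" ([k1, k2, p1, p2, k3] as OpenCV has them; the pictures are not rectified), "cam_to_world" (4x4, takes a point from camera to world coordinates). Camera axes: x right, y up, looking along -z (the intrinsics and any distortion apply to the point x, -y, -z); pixel columns grow to the right and rows downward; lengths in m; the calibration is good to about 2 mm. A picture is of the moment at which its call begins: read the wrist's pose just before it. camera_info takes no time and is no camera call; for the wrist camera it gives the pose at the moment of the call.
- finish_job(): hands the job in; it is judged then, once.
The state is a dict: "clock": time; "qpos": joint angles; "joint_velocities": joint speeds; "tau": joint torques, N m; "ee_pos": TCP position; "orientation": TCP orientation; "contact_force": force on the tool from outside, world axes, zero at the start; "wrist_torque": the same for the moment, N m; "finger_gap": opening from 0.0 (shut) to 1.0 (fully open); "finger_force": force on a finger pad.
Only numpy, scipy, OpenCV 4.12 (cv2) and the standard library are available. Lean on these libraries where they do the work, as an engineer would, in place of code of your own. Each camera call takes 0.05 s, during which the arm holds its last target. There are 200 camera calls.

## Working session

There is one attempt and no reset: what is moved stays moved. The work goes in short steps, Python scripts to look and compute and a shell command to move; the robot and the scene stay as the last step left them, time stands still between calls to the robot, and variables do not carry over. Pictures are saved under pics/ and viewed, at most 14 in all, crops included, and the job is handed in when it is done.

```bash
mkdir -p pics
python3 - <<'E'
from workcell import *
import cv2,numpy as np
print(observe()); print(grip_depth)
for n in ("top","side"):
    p,d=snapshot(n); c=camera_info(n); cv2.imwrite(f"pics/{n}0.png",p[...,::-1]); np.savez(f"{n}0.npz",p=p,d=d,**{k:np.array(v) for k,v in c.items()}); print(n,c)
E
```

```text
{'clock': 0.0, 'qpos': array([ 9.77179964e-01,  2.59354413e-01,  1.53609314e+00,  2.91555343e-05,
        1.34800064e+00, -2.02790624e-01]), 'joint_velocities': array([-1.22916174e-03, -5.00719563e-04, -1.77436703e-03, -1.14781748e-04,
        2.01103682e-05,  5.86031529e-04]), 'tau': array([-1.06479976e-03, -4.37322664e+01, -2.83998370e+01,  7.16964388e-02,
        4.13425604e-02, -1.67937692e-04]), 'ee_pos': array([0.20913836, 0.50802661, 0.18660759]), 'orientation': array([ 1.94174652e-01,  9.80966535e-01, -8.49667773e-04, -3.72856862e-04]), 'contact_force': array([-0.20146235,  0.261095  ,  0.15123014]), 'wrist_torque': array([-0.00834395,  0.00547277, -0.02033049]), 'finger_force': 0.0, 'finger_gap': 1.0037672788052912}
0.0188
top {'mtx': array([[464.51611155,   0.        , 324.86965557],
       [  0.        , 464.51611155, 192.4195791 ],
       [  0.        ,   0.        ,   1.        ]]), 'dist_coeffs': array([-0.08321808,  0.        ,  0.        ,  0.        ,  0.        ]), 'cam_to_world': array([[ 0.0117294 ,  0.98064977, -0.19541865,  0.20821084],
       [-0.9998488 ,  0.00899334, -0.01488247, -0.00280421],
       [-0.01283703,  0.19556367,  0.98060699,  1.2671351 ],
       [ 0.        ,  0.        ,  0.        ,  1.        ]])}
side {'mtx': array([[480.48906256,   0.        , 321.2176672 ],
       [  0.        , 480.48906256, 195.14379523],
       [  0.        ,   0.        ,   1.        ]]), 'dist_coeffs': array([0.04920965, 0.        , 0.        , 0.        , 0.        ]), 'cam_to_world': array([[ 0.75976605,  0.47464088, -0.44437775, -0.05292138],
       [-0.65018284,  0.55905223, -0.51451227, -0.58938234],
       [ 0.00422182,  0.67983574,  0.73335226,  0.91763299],
       [ 0.        ,  0.        ,  0.        ,  1.        ]])}
```

View pics/top0.png

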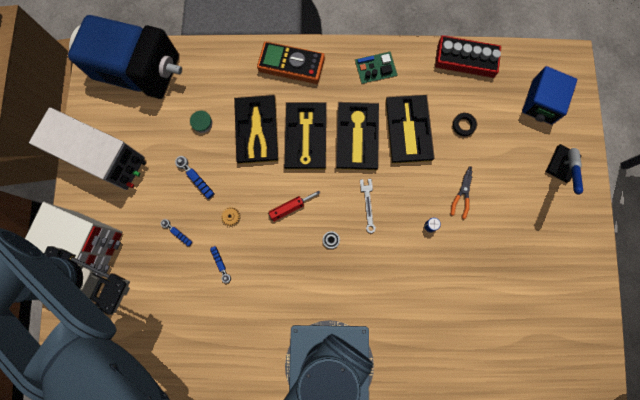

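View pics/side0.png

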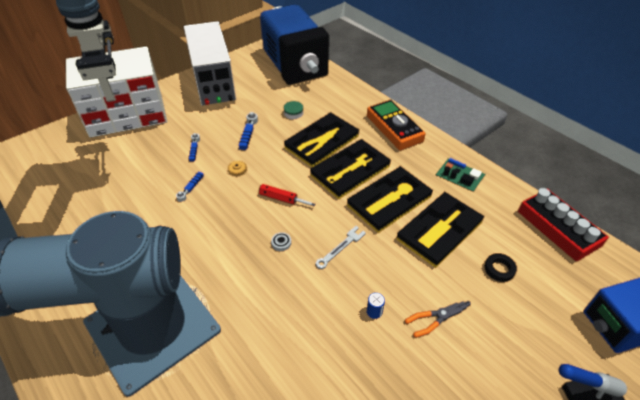

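The top view shows the pliers at (462,193), wrench at (368,205), screwdriver at (293,206), gear at (231,216) and capacitor at (432,226). The inlays, left to right, are pliers (256,130), wrench (305,135), ratchet (357,135) and screwdriver (409,128). There are three ratchet candidates: (195,178), (176,233) and (221,265). I'll measure their lengths and confirm in a crop.

```bash
cat > h.py <<'E'
import cv2,numpy as np
def load(n):
    z=np.load(n+".npz"); return {k:z[k] for k in z.files}
def plane(v,px,h):
    px=np.asarray(px,float).reshape(-1,1,2)
    u=cv2.undistortPoints(px,v["mtx"],v["dist_coeffs"])[:,0]
    T=v["cam_to_world"]; r=np.c_[u[:,0],-u[:,1],-np.ones(len(u))]@T[:3,:3].T
    o=T[:3,3]; s=(h-o[2])/r[:,2]; return o+r*s[:,None]
def pix(v,P):
    T=v["cam_to_world"]; q=(np.asarray(P,float).reshape(-1,3)-T[:3,3])@T[:3,:3]
    q=q*[1,-1,-1]; return cv2.projectPoints(q,np.zeros(3),np.zeros(3),v["mtx"],v["dist_coeffs"])[0][:,0]
def cloud(v):
    h,w=v["d"].shape; g=np.dstack(np.meshgrid(np.arange(w),np.arange(h))).reshape(-1,1,2).astype(float)
    u=cv2.undistortPoints(g,v["mtx"],v["dist_coeffs"])[:,0]; d=v["d"].reshape(-1,1)
    T=v["cam_to_world"]; return (np.c_[u[:,0],-u[:,1],-np.ones(len(u))]*d@T[:3,:3].T+T[:3,3]).reshape(h,w,3)
E
python3 - <<'E'
from h import *
v=load("top0"); p=v["p"]; C=cloud(v)
hsv=cv2.cvtColor(p,cv2.COLOR_RGB2HSV)
print("table z",np.median(C[250:300,300:420,2]),C[250:300,300:420,2].std())
wood=(hsv[...,0]>8)&(hsv[...,0]<26)&(hsv[...,1]>60)
def run(name,roi,m,h):
    x0,y0,x1,y1=roi; mm=np.zeros(m.shape,np.uint8); mm[y0:y1,x0:x1]=m[y0:y1,x0:x1]
    n,l,s,c=cv2.connectedComponentsWithStats(mm); i=1+s[1:,4].argmax() 
    ys,xs=np.where(l==i); P=plane(v,np.c_[xs,ys],h)
    r=cv2.minAreaRect((P[:,:2]*1000).astype(np.float32)); print(name,s[i],"ctr",np.round(r[0]),"size",np.round(r[1]),"ang",round(r[2],1),"zmed/max",np.round([np.median(C[ys,xs,2]),C[ys,xs,2].max()],3))
    return xs,ys
H,S,V=[hsv[...,k].astype(int) for k in range(3)]
blue=(H>95)&(H<130)&(S>110)&(V>60); red=((H<6)|(H>172))&(S>140)&(V>90); org=(H<14)&(S>170)&(V>130)
yel=(H>20)&(H<34)&(S>150)&(V>120); blk=V<50
any_=(~wood)&((V>75)|blue)
for nm,r in dict(A=(165,145,220,208),B=(155,210,200,255),C=(205,238,240,290)).items():
    run(nm+" blue grip",r,blue,.012); run(nm+" whole",r,any_,.012)
run("sd handle",(260,180,330,230),red,.014); run("sd whole",(260,180,330,230),any_,.014)
run("wrench",(350,170,385,240),any_,.006)
run("pliers org",(440,160,485,225),org,.008);run("pliers any",(440,160,485,225),~wood&(V<140)|org,.008)
for nm,r in dict(pl=(234,95,281,166),wr=(283,100,328,172),ra=(335,100,381,172),sd=(386,92,434,165)).items():
    run("inl "+nm,r,yel,.010); run(" blk",(r[0]-2,r[1]-2,r[2]+2,r[3]+3),(V<70)|yel,.028)
run("gear",(215,200,245,232),(H>15)&(H<28)&(S>150)&(V>80),.018)
cv2.imwrite("pics/c1.png",cv2.resize(p[90:290,150:490,::-1],None,fx=2.35,fy=2.35,interpolation=cv2.INTER_CUBIC))
E
```

```text
table z 0.0003547660281618681 0.07999721168007133
A blue grip [187 169  26  29 241] ctr [483. 368.] size [97. 23.] ang 43.4 zmed/max [0.02  1.267]
A whole [175 156  39  42 386] ctr [503. 385.] size [149.  32.] ang 45.3 zmed/max [0.02  1.267]
B blue grip [170 227  22  19 134] ctr [332. 410.] size [69. 15.] ang 52.7 zmed/max [0.014 1.267]
B whole [161 219  31  28 226] ctr [343. 425.] size [106.  23.] ang 50.8 zmed/max [0.014 1.267]
C blue grip [211 247  14  24 143] ctr [274. 305.] size [67. 16.] ang 26.2 zmed/max [0.014 0.022]
C whole [210 246  21  37 251] ctr [259. 296.] size [106.  24.] ang 24.2 zmed/max [0.015 0.029]
sd handle [269 196  34  26 340] ctr [413. 122.] size [31. 97.] ang 28.9 zmed/max [0.027 1.267]
sd whole [269 191  51  31 455] ctr [424.  99.] size [ 32. 151.] ang 27.6 zmed/max [0.026 1.267]
wrench [360 179  16  54 354] ctr [ 425. -101.] size [149.  33.] ang 3.6 zmed/max [0.008 1.267]
pliers org [451 195   9  20  74] ctr [ 429. -341.] size [13. 57.] ang 68.4 zmed/max [0.011 0.016]
pliers any [451 167  21  52 350] ctr [ 466. -365.] size [ 46. 147.] ang 79.7 zmed/max [0.0
[... 161 characters left out ...]
 116.] ang 4.8 zmed/max [0.022 1.267]
inl wr [300 112  13  52 380] ctr [618.  72.] size [152.  34.] ang 1.0 zmed/max [0.011 0.018]
 blk [ 284  103   42   66 2592] ctr [618.  74.] size [191. 113.] ang 0.4 zmed/max [0.025 1.267]
inl ra [351 111  14  52 498] ctr [622. -74.] size [ 37. 151.] ang 90.0 zmed/max [0.011 0.018]
 blk [ 336  103   43   67 2634] ctr [619. -72.] size [115. 194.] ang 88.4 zmed/max [0.025 1.267]
inl sd [403 103  14  51 425] ctr [ 648. -220.] size [151.  31.] ang 4.0 zmed/max [0.011 1.267]
 blk [ 386   95   48   68 2702] ctr [ 641. -217.] size [194. 119.] ang 4.2 zmed/max [0.025 1.267]
gear [222 208  18  18 236] ctr [388. 275.] size [46. 48.] ang 46.9 zmed/max [0.013 0.024]
```

View pics/c1.png

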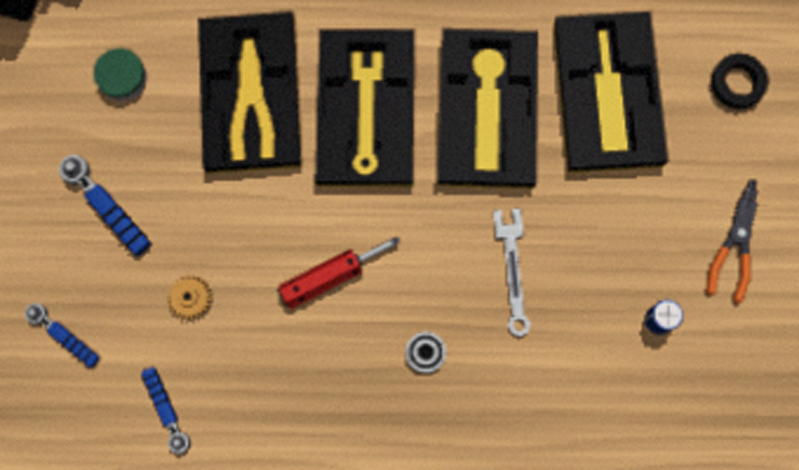

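Ratchet A at (195,178) measures 149 x 32 mm and 20 mm high, so it is the right one. B (176,233) and C (221,265) are only 106 mm long. The crop shows the screwdriver blade up-right, the wrench's jaw up and the pliers' nose up. All four inlays point to +x. I'll start with the screwdriver.

```bash
cat > to.py <<'E'
# to.py x y z(mm) theta(deg): rest to go in tool axes (cm), turn first or shift first
import sys,numpy as np
from workcell import observe
from scipy.spatial.transform import Rotation as R
x,y,z,t=map(float,sys.argv[1:5]); s=observe(); r=R.from_quat(s["orientation"]); t=np.radians(t)
g=R.from_matrix(np.c_[[np.cos(t),np.sin(t),0],[np.sin(t),-np.cos(t),0],[0,0,-1]])
d=np.array([x,y,z])/10-s["ee_pos"]*100
print("t",round(s["clock"],2),"shift now",np.round(r.inv().apply(d),2),"| after turn",np.round(g.inv().apply(d),2),"| turn",np.round((r.inv()*g).as_rotvec(degrees=True),1),"| gap mm",round(s["finger_gap"]*93,1),"F",np.round(s["contact_force"],1),"fp",round(float(s["finger_force"]),1),"pos",np.round(s["ee_pos"]*1000,1))
E
python3 to.py 423 101 150 118
```

```text
t 0.1 shift now [-35.28 -29.49   3.71] | after turn [-45.98  -0.23   3.67] | turn [-0.1  0.  39.6] | gap mm 92.9 F [ 0.1 -0.5  1. ] fp 0.0 pos [209.2 508.1 186.7]
```

```bash
python3 -m crank '[[6,-4,-3.4,0.4,0,0,0],[6,-4.4,-3.7,0.4,0,0,0],[6,-4.4,-3.7,0.4,0,0,0],[6,-4.4,-3.7,0.4,0,0,0],[6,-4.4,-3.7,0.4,0,0,0],[6,-4.4,-3.7,0.4,0,0,0],[6,-4.4,-3.7,0.4,0,0,0],[6,-4.4,-3.7,0.4,0,0,0]]' 30; python3 -m crank '[[6,0,0,0,0,0,9.9],[6,0,0,0,0,0,9.9],[6,0,0,0,0,0,9.9],[6,0,0,0,0,0,9.9],[6,0,0,0,0,0,0]]'; python3 to.py 423 101 150 118
python3 - <<'E'
from workcell import *; import numpy as np,cv2
c=camera_info("wrist"); p,d=snapshot("wrist"); np.savez("w1.npz",p=p,d=d,**c); cv2.imwrite("pics/w1.png",p[...,::-1]); print(c)
E
```

```text
clock: 1.1
ee_pos: [0.42, 0.1033, 0.1553]
orientation: [0.194, 0.981, 0.0, 0.0]
contact_force: [0.3, 0.5, -0.3]
finger_gap: 0.643
finger_force: 0.0
clock: 1.72
ee_pos: [0.4193, 0.105, 0.1552]
orientation: [0.514, 0.858, -0.0, -0.0]
contact_force: [0.7, 1.0, 0.2]
finger_gap: 0.642
finger_force: 0.0
t 1.73 shift now [-0.53  0.13  0.52] | after turn [-0.53  0.13  0.52] | turn [-0.  -0.   0.1] | gap mm 59.7 F [0.7 1.  0.2] fp 0.0 pos [419.3 105.  155.2]
{'mtx': array([[319.10216761,   0.        , 315.20964763],
       [  0.        , 319.10216761, 203.44949344],
       [  0.        ,   0.        ,   1.        ]]), 'dist_coeffs': array([-0.00057712,  0.        ,  0.        ,  0.        ,  0.        ]), 'cam_to_world': array([[ 8.82609923e-01, -4.55985493e-01, -1.14354513e-01,
         3.89024977e-01],
       [ 4.70105921e-01,  8.56297222e-01,  2.13905331e-01,
         1.63109192e-01],
       [ 3.83723527e-04, -2.42553701e-01,  9.70137905e-01,
         3.52696614e-01],
       [ 0.00000000e+00,  0.00000000e+00,  0.00000000e+00,
         1.00000000e+00]])}
```

View pics/w1.png

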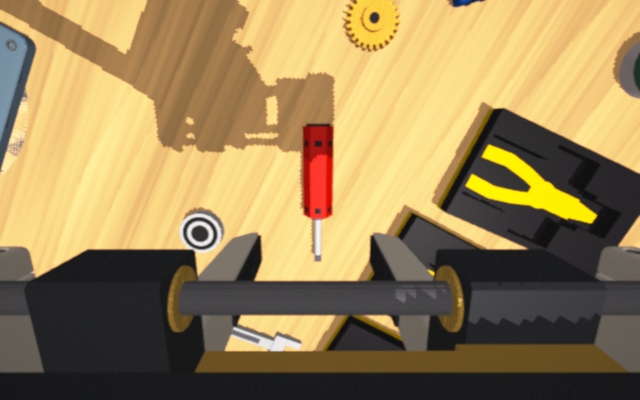

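The wrist view shows the screwdriver upright in the picture at (317,170) with its blade toward the fingers, on the grip's centre line. I'll measure it.

```bash
cat > meas.py <<'E'
from h import *
def rect(v,mask,h,off,hint,label=""):
    """largest blob on plane h -> centre, yaw nearest hint (deg), origin = centre+off*axis (mm)"""
    n,l,s,c=cv2.connectedComponentsWithStats(mask.astype(np.uint8)); i=1+s[1:,4].argmax()
    ys,xs=np.where(l==i); P=plane(v,np.c_[xs,ys],h)[:,:2]*1000
    (cx,cy),(a,b),t=cv2.minAreaRect(P.astype(np.float32)); t=t if a>b else t+90
    t=hint+((t-hint+90)%180-90); u=np.array([np.cos(np.radians(t)),np.sin(np.radians(t))])
    print(label,"px",s[i],"ctr",np.round([cx,cy],1),"size",np.round([max(a,b),min(a,b)],1),"yaw",round(t,1),"origin",np.round(np.array([cx,cy])+off*u,1))
    return l==i
def hsv(v):
    H=cv2.cvtColor(v["p"],cv2.COLOR_RGB2HSV).astype(int); return H[...,0],H[...,1],H[...,2]
E
python3 - <<'E'
from meas import *
v=load("w1"); H,S,V=hsv(v)
m=((H<8)|(H>172))&(S>140)&(V>60); m[:100]=0;m[235:]=0
rect(v,m,.014,24.5,-62,"handle")
E
```

```text
handle px [ 303  125   30   94 2617] ctr [415.5 119. ] size [99.9 31.2] yaw -62.5 origin [426.9  97.3]
```

```bash
python3 to.py 426 98.5 5 117.5
```

```text
t 1.77 shift now [-0.89  0.28 15.02] | after turn [-0.89  0.28 15.02] | turn [-0.  -0.   0.7] | gap mm 60.0 F [ 0.  -0.3  0.6] fp 0.0 pos [419.4 105.1 155.2]
```

```bash
python3 -m crank '[[6,-0.9,0.3,3,0,0,0.7],[6,0,0,4,0,0,0],[6,0,0,4,0,0,0],[6,0,0,2.5,0,0,0],[6,0,0,1.5,0,0,0],[6,0,0,0,0,0,0]]'; python3 -m crank '[[1,0,0,0,0,0,0],[1,0,0,0,0,0,0],[1,0,0,0,0,0,0],[1,0,0,0,0,0,0],[1,0,0,0,0,0,0]]' 40; python3 to.py 426 98.5 5 117.5
```

```text
clock: 2.52
ee_pos: [0.4253, 0.0986, 0.0045]
orientation: [0.519, 0.855, -0.001, -0.001]
contact_force: [0.1, 0.3, 0.4]
finger_gap: 0.646
finger_force: 0.0
clock: 3.15
ee_pos: [0.4266, 0.0986, 0.0056]
orientation: [0.52, 0.854, 0.0, 0.0]
contact_force: [0.2, 0.0, -0.0]
finger_gap: 0.158
finger_force: 0.0
t 3.15 shift now [ 0.02 -0.05  0.06] | after turn [ 0.02 -0.05  0.06] | turn [ 0.   0.  -0.2] | gap mm 14.7 F [ 0.2  0.  -0. ] fp 0.0 pos [426.6  98.6   5.6]
```

Run:
```python
from workcell import *; import numpy as np,cv2
c=camera_info("wrist"); p,d=snapshot("wrist"); np.savez("w2.npz",p=p,d=d,**c); cv2.imwrite("pics/w2.png",p[...,::-1]); print(observe()["finger_gap"],observe()["finger_force"])
```

```text
0.12868558500357621 0.0
```

View pics/w2.png

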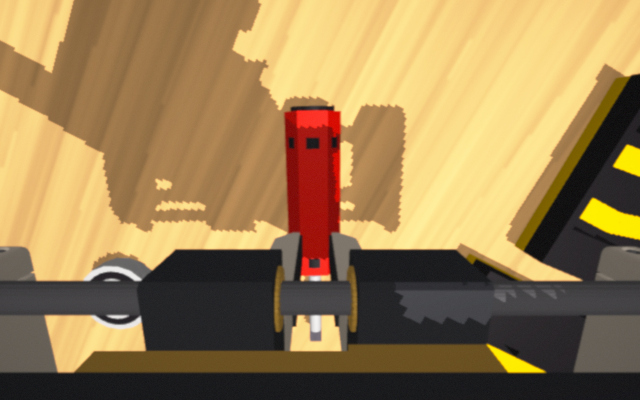

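Run:
```python
from meas import *
v=load("w2"); H,S,V=hsv(v)
m=((H<8)|(H>172))&(S>140)&(V>60); m[:90]=0;m[285:]=0
rect(v,m,.014,24.5,-62,"handle now")
print(pix(v,[[.4266,.0986,.0056],[.4266,.0986,.024],[.4375,.077,.014],[.463,.0305,.014]]))
C=cloud(v); print([np.round(C[y,x]*1000) for x,y in((313,200),(313,240),(313,268),(315,300),(290,250),(345,250))])
from workcell import *
T=v["cam_to_world"]; print(np.round(T,3))
```

```text
handle now px [ 284  109   57  167 7506] ctr [416.1 118. ] size [103.3  32.2] yaw -61.8 origin [427.6  96.4]
[[314.30005026 227.44441329]
 [314.25272314 237.22611895]
 [313.9871762  267.3741602 ]
 [316.05939342 338.82531502]]
[array([415., 119.,  28.]), array([426.,  98.,  27.]), array([434.,  82.,  28.]), array([415., 123., 139.]), array([413., 100.,  62.]), array([436., 112.,  63.])]
[[ 0.889 -0.444 -0.112  0.397]
 [ 0.458  0.862  0.215  0.157]
 [ 0.001 -0.243  0.97   0.203]
 [ 0.     0.     0.     1.   ]]
```

Run:
```python
from meas import *
v=load("w2"); C=cloud(v)
for x in (276,280,284,290,296,300,328,332,338,344,350,354): print(x,[list(np.round(C[y,x]*1000).astype(int)) for y in (231,235,239,244,250)])
print(pix(v,[[.4266,.0986,z] for z in(.03,.04,.05)]).round())
from workcell import *; s=observe(); print(s["finger_gap"],s["ee_pos"],s["contact_force"])
```

```text
276 [[np.int64(406), np.int64(83), np.int64(1)], [np.int64(407), np.int64(80), np.int64(0)], [np.int64(406), np.int64(97), np.int64(48)], [np.int64(406), np.int64(97), np.int64(55)], [np.int64(397), np.int64(157), np.int64(203)]]
280 [[np.int64(408), np.int64(84), np.int64(0)], [np.int64(409), np.int64(82), np.int64(0)], [np.int64(407), np.int64(97), np.int64(47)], [np.int64(408), np.int64(98), np.int64(55)], [np.int64(403), np.int64(125), np.int64(127)]]
284 [[np.int64(411), np.int64(85), np.int64(0)], [np.int64(409), np.int64(98), np.int64(42)], [np.int64(409), np.int64(98), np.int64(46)], [np.int64(410), np.int64(99), np.int64(55)], [np.int64(410), np.int64(99), np.int64(63)]]
290 [[np.int64(397), np.int64(157), np.int64(203)], [np.int64(412), np.int64(100), np.int64(42)], [np.int64(412), np.int64(100), np.int64(47)], [np.int64(412), np.int64(100), np.int64(55)], [np.int64(413), np.int64(100), np.int64(62)]]
296 [[np.int64(415), np.int64(97), np.int64(24)], [np.int64(414), np.int64(101), np.int64(42)], [np.int64(415), np.int64(101), np.int64(48)], [np.int64(415), np.int64(101), np
[... 1131 characters left out ...]
4(47)], [np.int64(436), np.int64(112), np.int64(55)], [np.int64(435), np.int64(112), np.int64(63)]]
350 [[np.int64(450), np.int64(106), np.int64(0)], [np.int64(451), np.int64(103), np.int64(0)], [np.int64(440), np.int64(114), np.int64(48)], [np.int64(439), np.int64(114), np.int64(55)], [np.int64(419), np.int64(134), np.int64(128)]]
354 [[np.int64(452), np.int64(107), np.int64(0)], [np.int64(454), np.int64(105), np.int64(0)], [np.int64(441), np.int64(115), np.int64(49)], [np.int64(441), np.int64(114), np.int64(54)], [np.int64(420), np.int64(134), np.int64(127)]]
[[314. 241.]
 [314. 247.]
 [314. 255.]]
0.12868558500357621 [0.4265742  0.09852808 0.00554536] [-0.14052312 -0.86477978 -0.4735443 ]
```

Run:
```python
from meas import *
v=load("w1"); C=cloud(v)
for x in (225,240,250,256,376,385,395): print(x,[C[y,x].__mul__(1000).round().astype(int).tolist() for y in (234,238,242,246,250,260)])
print(pix(v,[[.4194,.1051,z] for z in(.155,.175,.195)]).round())
```

```text
225 [[355, 3, -1], [357, -1, 0], [359, -5, 1], [378, 92, 208], [379, 92, 212], [381, 93, 222]]
240 [[370, 11, 0], [382, 93, 195], [383, 95, 202], [384, 95, 207], [385, 96, 213], [387, 97, 224]]
250 [[385, 96, 190], [386, 96, 196], [387, 96, 201], [388, 98, 208], [389, 96, 209], [391, 96, 218]]
256 [[388, 97, 190], [389, 96, 192], [390, 96, 198], [391, 96, 202], [392, 95, 203], [394, 90, 203]]
376 [[445, 128, 189], [444, 127, 197], [444, 126, 198], [444, 125, 202], [444, 124, 206], [446, 120, 207]]
385 [[449, 130, 191], [448, 129, 196], [447, 129, 201], [446, 128, 207], [445, 128, 212], [445, 125, 220]]
395 [[530, 97, 1], [453, 132, 196], [452, 131, 202], [450, 130, 207], [449, 130, 212], [447, 129, 224]]
[[314. 227.]
 [314. 238.]
 [314. 251.]]
```

Depth shows the real fingertips about 33 mm above the reported TCP, in both pictures. That matches the fingers closing over the handle without touching it, so the reported z is offset. I'll reopen and go down gently.

```bash
python3 -m crank '[[6,0,0,0,0,0,0],[6,0,0,0,0,0,0],[6,0,0,0,0,0,0],[6,0,0,0.8,0,0,0],[6,0,0,0.8,0,0,0],[6,0,0,0.8,0,0,0],[6,0,0,0,0,0,0]]' 40
python3 - <<'E'
from meas import *
from workcell import *
print(observe()["ee_pos"],observe()["contact_force"],observe()["finger_gap"])
c=camera_info("wrist"); p,d=snapshot("wrist"); np.savez("w3.npz",p=p,d=d,**c); v=load("w3"); C=cloud(v)
for x in (230,240,246,252,256,260,372,376,380,386,392): print(x,[int(C[y,x,2]*1000) for y in range(222,248,2)])
E
```

```text
clock: 4.08
ee_pos: [0.4257, 0.0985, -0.0195]
orientation: [0.52, 0.854, -0.001, -0.001]
contact_force: [-0.5, 0.3, -0.4]
finger_gap: 0.643
finger_force: 0.0
[ 0.42566631  0.09854818 -0.01945619] [-0.51931868  0.25320412 -0.35062219] 0.6430924307798419
230 [0, 0, 0, 0, 0, 0, 0, 0, 0, 23, 27, 30, 32]
240 [0, -1, 0, 0, 0, 0, 0, 18, 21, 25, 26, 29, 32]
246 [0, 0, 0, 0, 0, 0, 15, 18, 20, 24, 27, 29, 32]
252 [0, 0, 0, 0, 0, 11, 14, 20, 22, 25, 26, 29, 29]
256 [0, 0, 0, 0, 0, 10, 14, 18, 19, 22, 22, 25, 27]
260 [0, 0, 1, 0, 0, 0, 0, 14, 14, 15, 15, 16, 17]
372 [0, 0, 0, 0, 0, 0, 0, 13, 17, 19, 18, 19, 19]
376 [0, 1, 0, 0, 0, 12, 14, 18, 21, 22, 22, 26, 28]
380 [0, 0, 0, 0, 0, 0, 15, 17, 20, 24, 26, 31, 31]
386 [0, 0, 0, 0, 0, 0, 15, 17, 21, 25, 26, 29, 32]
392 [0, 0, 0, 0, 0, 1, 0, 16, 20, 24, 28, 30, 32]
```

```bash
python3 -m crank '[[6,0,0,0.3,0,0,0],[6,0,0,0.2,0,0,0],[6,0,0,0,0,0,0]]';python3 -m crank '[[6,0,0,0.15,0,0,0],[6,0,0,0,0,0,0]]'; python3 -m crank '[[6,0,0,0.1,0,0,0],[6,0,0,0,0,0,0]]'
```

```text
clock: 4.5
ee_pos: [0.4264, 0.0985, -0.0236]
orientation: [0.52, 0.854, -0.0, -0.0]
contact_force: [-0.4, 0.5, 0.1]
finger_gap: 0.644
finger_force: 0.0
clock: 4.75
ee_pos: [0.4265, 0.0985, -0.0251]
orientation: [0.52, 0.854, 0.0, 0.0]
contact_force: [-0.1, -0.7, -0.2]
finger_gap: 0.643
finger_force: 0.0
clock: 5.0
ee_pos: [0.4265, 0.0985, -0.0261]
orientation: [0.52, 0.854, -0.0, -0.0]
contact_force: [0.2, 0.8, -0.2]
finger_gap: 0.65
finger_force: 0.0
```

```bash
for i in 1; do python3 -m crank '[[6,0,0,0.1,0,0,0],[6,0,0,0,0,0,0]]' | grep -E "ee_pos|contact"; python3 -m crank '[[6,0,0,0.1,0,0,0],[6,0,0,0,0,0,0]]' | grep -E "ee_pos|contact"; python3 -m crank '[[6,0,0,0.1,0,0,0],[6,0,0,0,0,0,0]]'| grep -E "ee_pos|contact"; done
```

```text
ee_pos: [0.4265, 0.0986, -0.0271]
contact_force: [0.1, 0.6, -0.0]
ee_pos: [0.4264, 0.0985, -0.0281]
contact_force: [1.8, -0.0, -0.1]
ee_pos: [0.4265, 0.0985, -0.0291]
contact_force: [0.8, 0.1, -0.1]
```

```bash
python3 -m crank '[[2,0,0,-0.1,0,0,0],[2,0,0,0,0,0,0],[2,0,0,0,0,0,0],[2,0,0,0,0,0,0],[2,0,0,0,0,0,0]]' 40;  python3 to.py 645 -220 120 184
```

```text
clock: 6.38
ee_pos: [0.4265, 0.0985, -0.028]
orientation: [0.52, 0.854, -0.0, -0.0]
contact_force: [-0.4, -0.3, 2.5]
finger_gap: 0.327
finger_force: 40.0
t 6.38 shift now [-38.33   4.8  -14.8 ] | after turn [-19.58 -33.3  -14.8 ] | turn [ -0.   -0.  -66.7] | gap mm 30.5 F [-0.4 -0.3  2.5] fp 40.0 pos [426.5  98.5 -28. ]
```

```bash
python3 -m crank '[[2,0,0,-2,0,0,0],[2,0,0,-4,0,0,0],[2,0,0,-4,0,0,-6],[2,0,0,-1,0,0,-10],[2,0,0,0,0,0,-10],[2,0,0,0,0,0,-10],[2,0,0,0,0,0,-10],[2,0,0,0,0,0,-10]]'; python3 -m crank '[[2,0,0,0,0,0,-10],[2,0,0,0,0,0,0]]';  python3 to.py 645 -220 80 184
```

```text
clock: 7.38
ee_pos: [0.4262, 0.0986, 0.0817]
orientation: [0.055, 0.998, 0.0, -0.0]
contact_force: [-0.4, -0.1, -0.3]
finger_gap: 0.327
finger_force: 40.0
clock: 7.62
ee_pos: [0.4263, 0.0985, 0.0818]
orientation: [-0.028, 1.0, 0.0, -0.0]
contact_force: [-0.1, 0.3, -1.8]
finger_gap: 0.331
finger_force: 40.0
t 7.62 shift now [-20.05 -33.03   0.17] | after turn [-19.6  -33.3    0.18] | turn [ 0.  -0.  -0.8] | gap mm 30.8 F [-0.1  0.3 -1.8] fp 40.0 pos [426.3  98.5  81.8]
```

```bash
python3 -m crank '[[2,-2.2,-3.6,0,0,0,0],[2,-2.5,-4.2,0,0,0,0],[2,-2.5,-4.2,0,0,0,0],[2,-2.5,-4.2,0,0,0,0],[2,-2.5,-4.2,0,0,0,0],[2,-2.5,-4.2,0,0,0,0],[2,-2.5,-4.2,0,0,0,-0.8],[2,-2.6,-4.3,0,0,0,0]]'; python3 -m crank '[[2,0,0,0,0,0,0]]' | head -1;  python3 to.py 645 -220 80 184
python3 - <<'E'
from meas import *
from workcell import *
c=camera_info("wrist"); p,d=snapshot("wrist"); np.savez("w4.npz",p=p,d=d,**c); cv2.imwrite("pics/w4.png",p[...,::-1])
E
```

```text
clock: 8.62
ee_pos: [0.6444, -0.2213, 0.0815]
orientation: [-0.034, 0.999, 0.0, -0.0]
contact_force: [0.5, 0.3, -0.5]
finger_gap: 0.325
finger_force: 40.0
clock: 8.75
t 8.75 shift now [-0.03  0.35  0.07] | after turn [-0.03  0.35  0.07] | turn [-0.   0.  -0.3] | gap mm 30.3 F [-0.   0.4 -1.1] fp 40.0 pos [ 645.  -223.6   80.7]
```

View pics/w4.png

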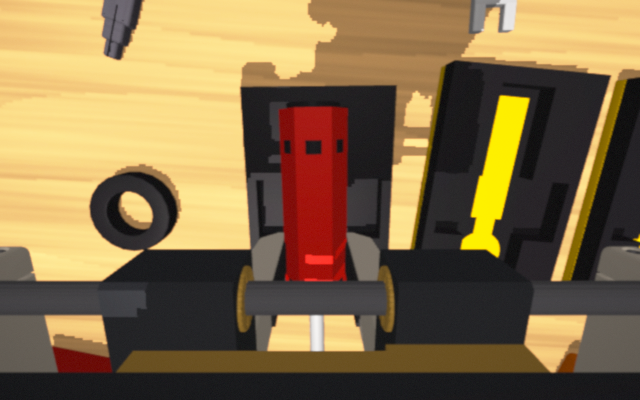

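Run:
```python
from meas import *
v=load("w4"); H,S,V=hsv(v); C=cloud(v)
c=plane(v,[(242,88),(397,85),(249,247),(389,247)],.028)*1000; print(c.round(1))
print("edge mid",c[:2].mean(0).round(1),"side dirs",[np.degrees(np.arctan2(*(a-b)[1::-1])).round(1) for a,b in((c[2],c[0]),(c[3],c[1]),(c[0],c[1]))])
m=((H<8)|(H>172))&(S>140)&(V>60); m[:90]=0;m[285:]=0
z=np.median(C[150:250,313,2]); print("handle top z",z)
rect(v,m,z-.014,24.5,4,"handle")
y=(H>20)&(H<34)&(S>150)&(V>120); y[:,:410]=0;y[:,560:]=0; y[:90]=0; y[:,:465]&=False
rect(v,y,.010,0,0,"ratchet yellow part")
ym=v["p"]*0
```

```text
[[ 557.4 -284.6   28. ]
 [ 548.  -170.2   28. ]
 [ 683.1 -277.7   28. ]
 [ 675.6 -160.7   28. ]]
edge mid [ 552.7 -227.4   28. ] side dirs [np.float64(3.1), np.float64(4.2), np.float64(-85.3)]
handle top z 0.13649604481888256
handle px [  279   106    70   176 11069] ctr [ 616.3 -227. ] size [90.  33.1] yaw 4.4 origin [ 640.7 -225.2]
ratchet yellow part px [ 465   95   65  163 4767] ctr [616.9 -74. ] size [138.7  33.4] yaw 1.3 origin [616.9 -74. ]
```

```bash
python3 -m crank '[[2,0,0.4,0,0,0,-0.2],[2,0,0,3,0,0,0],[2,0,0,3,0,0,0],[2,0,0,2,0,0,0],[2,0,0,0.9,0,0,0],[2,0,0,0.5,0,0,0],[2,0,0,0.2,0,0,0],[2,0,0,0,0,0,0]]';  python3 to.py 645 -219.5 -17 184
```

```text
clock: 9.8
ee_pos: [0.644, -0.2162, -0.0133]
orientation: [-0.038, 0.999, -0.0, 0.001]
contact_force: [0.3, -0.2, -0.8]
finger_gap: 0.327
finger_force: 40.0
t 9.8 shift now [-0.07 -0.33  0.37] | after turn [-0.08 -0.33  0.37] | turn [-0.   0.1  0.3] | gap mm 30.5 F [ 0.3 -0.2 -0.8] fp 40.0 pos [ 644.  -216.2  -13.3]
```

```bash
python3 -m crank '[[2,0,-0.3,0.1,0,0,0],[2,0,0,0.15,0,0,0],[2,0,0,0.1,0,0,0],[2,0,0,0,0,0,0]]';  python3 to.py 645 -219.5 -17 184
```

```text
clock: 10.3
ee_pos: [0.6437, -0.2191, -0.0177]
orientation: [-0.038, 0.999, 0.0, -0.0]
contact_force: [0.4, -0.1, -0.8]
finger_gap: 0.328
finger_force: 40.0
t 10.3 shift now [-0.13 -0.05 -0.07] | after turn [-0.13 -0.05 -0.07] | turn [ 0.  -0.   0.3] | gap mm 30.5 F [ 0.4 -0.1 -0.8] fp 40.0 pos [ 643.7 -219.1  -17.7]
```

```bash
python3 -m crank '[[5,0,0,0,0,0,0],[5,0,0,0,0,0,0],[5,0,0,0,0,0,0],[5,0,0,-2,0,0,0],[5,0,0,-4,0,0,0],[5,0,0,-6,0,0,0],[5,0,0,-4,0,0,0],[5,0,0,0,0,0,0]]';  python3 to.py 438 -100 140 183.6
python3 - <<'E'
from meas import *
from workcell import *
c=camera_info("wrist"); p,d=snapshot("wrist"); np.savez("w5.npz",p=p,d=d,**c); cv2.imwrite("pics/w5.png",p[...,::-1])
v=load("w5"); H,S,V=hsv(v); C=cloud(v)
m=((H<8)|(H>172))&(S>140)&(V>60); m[:20]=0; m[350:]=0;m[:,:200]=0;m[:,420:]=0
mm=rect(v,m,.024,24.5,4,"handle"); print(np.median(C[mm][:,2]))
E
```

```text
clock: 11.3
ee_pos: [0.6466, -0.2205, 0.1492]
orientation: [-0.038, 0.999, -0.003, 0.005]
contact_force: [-0.5, 0.6, -0.2]
finger_gap: 0.537
finger_force: 0.0
t 11.3 shift now [19.9  13.59  0.66] | after turn [20.06 13.33  0.92] | turn [-0.3  0.5  0.7] | gap mm 50.0 F [-0.5  0.6 -0.2] fp 0.0 pos [ 646.6 -220.5  149.2]
handle px [ 299  111   36  101 3189] ctr [ 620.7 -221.9] size [101.1  34. ] yaw 5.4 origin [ 645.1 -219.6]
0.037289715745295215
```

View pics/w5.png

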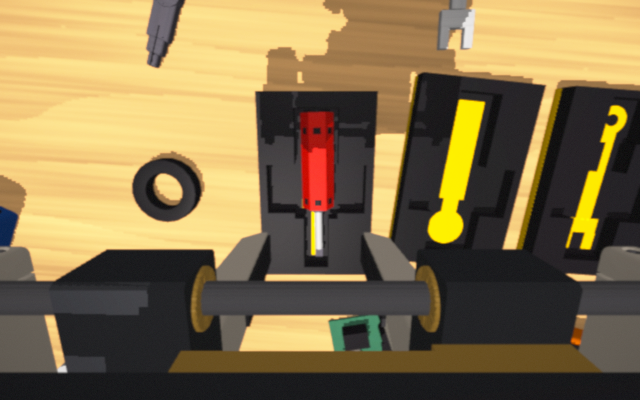

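The screwdriver is seated in its cut-out (handle at (317,160), top at z = 37 mm, centred). The same view shows the ratchet and wrench silhouettes at (455,170) and (600,180), so I'll measure those while heading for the wrench.

```bash
python3 - <<'E'
from meas import *
v=load("w5"); H,S,V=hsv(v)
y=(H>20)&(H<34)&(S>150)&(V>120)
for nm,a,b,off in(("ratchet",427,490,12.5),("wrench",560,632,13)):
    m=y.copy(); m[:90]=0;m[252:]=0;m[:,:a]=0;m[:,b:]=0; rect(v,m,.010,off,0,nm)
E
python3 -m crank '[[4,2.2,1.5,0,0,0,0],[4,2.7,1.8,0,0,0,0],[4,3,2,0,0,0,0],[4,3,2,0,0,0,0],[4,3,2,0,0,0,0],[4,3,2,0.2,0,0,0.4],[4,3,2,0.2,0,0,0],[4,0,0,0,0,0,0]]' 40
python3 to.py 438 -100 140 183.6
python3 - <<'E'
from meas import *
from workcell import *
c=camera_info("wrist"); p,d=snapshot("wrist"); np.savez("w6.npz",p=p,d=d,**c); cv2.imwrite("pics/w6.png",p[...,::-1])
E
```

```text
ratchet px [ 427   99   58  145 3866] ctr [624.7 -73.7] size [154.2  39.4] yaw -1.5 origin [637.2 -74.1]
wrench px [ 566  105   62  145 2268] ctr [619.5  74.8] size [155.1  30.2] yaw 2.1 origin [632.5  75.3]
clock: 12.35
ee_pos: [0.4324, -0.0993, 0.1373]
orientation: [-0.034, 0.999, 0.001, -0.002]
contact_force: [0.7, -0.4, 0.1]
finger_gap: 0.43
finger_force: 0.0
t 12.35 shift now [-0.55 -0.11 -0.27] | after turn [-0.55 -0.11 -0.27] | turn [ 0.1 -0.2  0.3] | gap mm 39.9 F [ 0.7 -0.4  0.1] fp 0.0 pos [432.4 -99.3 137.3]
```

View pics/w6.png

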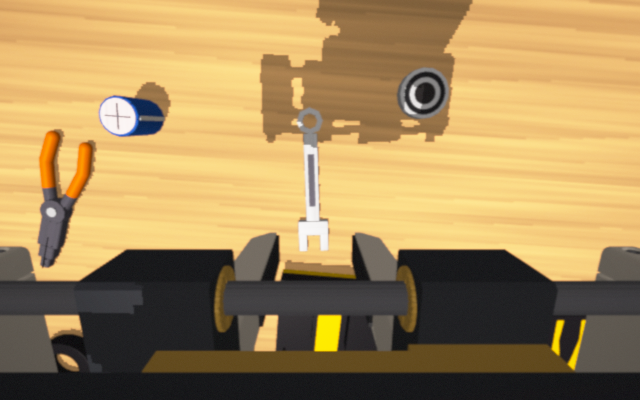

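The wrist view shows the wrench whole: ring at (310,121), jaw at (314,235). The pliers' rivet is at (51,212).

```bash
python3 - <<'E'
from meas import *
v=load("w6"); H,S,V=hsv(v)
m=(S<60)&(V>60); m[:100]=0;m[253:]=0;m[:,:285]=0;m[:,342:]=0
rect(v,m,.006,13,4,"wrench")
m=((S<90)&(V<120))|((H<14)&(S>170)&(V>130)); m[:120]=0;m[268:]=0;m[:,:30]=0;m[:,98:]=0
rect(v,m,.008,7,-10,"pliers"); print(plane(v,[(51,212)],.014))
E
python3 to.py 438 -100 -26 183.6
```

```text
wrench px [ 297  108   31  143 2204] ctr [ 426.8 -103.8] size [150.3  31.6] yaw 4.4 origin [ 439.8 -102.8]
pliers px [  39  187   37   80 1641] ctr [ 495.3 -381.1] size [92.6 32.3] yaw -20.7 origin [ 501.8 -383.6]
[[ 0.47432056 -0.37285701  0.014     ]]
t 12.4 shift now [-3.900e-01  1.000e-02  1.639e+01] | after turn [-0.37  0.02 16.39] | turn [ 0.  -0.1  0.3] | gap mm 39.6 F [0.3 0.  0.9] fp 0.0 pos [ 434.3 -100.4  137.9]
```

```bash
python3 -m crank '[[4,-0.5,-0.2,2,0,0,0],[4,0,0,4,0,0,0],[4,0,0,4,0,0,0],[4,0,0,3,0,0,0],[4,0,0,2,0,0,0],[4,0,0,1,0,0,0],[4,0,0,0,0,0,0],[4,0,0,0,0,0,0]]'; python3 to.py 439.5 -102 -28 184
```

```text
clock: 13.4
ee_pos: [0.4414, -0.1033, -0.021]
orientation: [-0.034, 0.999, -0.0, 0.001]
contact_force: [0.2, -0.2, -0.7]
finger_gap: 0.429
finger_force: 0.0
t 13.4 shift now [0.18 0.14 0.7 ] | after turn [0.18 0.14 0.7 ] | turn [-0.   0.1 -0.1] | gap mm 39.9 F [ 0.2 -0.2 -0.7] fp 0.0 pos [ 441.4 -103.3  -21. ]
```

```bash
python3 -m crank '[[4,0.2,0.1,0.4,0,0,0],[4,0,0,0.3,0,0,0],[4,0,0,0,0,0,0]]'; python3 -m crank '[[0.5,0,0,0,0,0,0],[0.5,0,0,0,0,0,0],[0.5,0,0,0,0,0,0],[0.5,0,0,0,0,0,0]]' 40; python3 to.py 439.5 -102 -28 184
```

```text
clock: 13.78
ee_pos: [0.4384, -0.1019, -0.0286]
orientation: [-0.034, 0.999, 0.0, -0.0]
contact_force: [-0.5, -0.6, -0.7]
finger_gap: 0.431
finger_force: 0.0
clock: 14.28
ee_pos: [0.4386, -0.102, -0.0285]
orientation: [-0.034, 0.999, -0.0, 0.0]
contact_force: [-0.3, -0.1, 0.3]
finger_gap: 0.143
finger_force: 39.9
t 14.28 shift now [-0.09 -0.   -0.05] | after turn [-0.09 -0.   -0.05] | turn [-0.   0.  -0.1] | gap mm 13.3 F [-0.3 -0.1  0.3] fp 39.9 pos [ 438.6 -102.   -28.5]
```

```bash
python3 -m crank '[[0.5,0,0,-2,0,0,0],[0.5,0,0,-4,0,0,0],[0.5,0,0,-4,0,0,3],[0.5,0,0,0,0,0,0],[0.5,0,0,0,0,0,0]]'; python3 to.py 632 73.5 75 181
```

```text
clock: 14.9
ee_pos: [0.4378, -0.1016, 0.0707]
orientation: [-0.008, 1.0, 0.0, -0.001]
contact_force: [0.6, 0.2, -1.4]
finger_gap: 0.14
finger_force: 39.9
t 14.9 shift now [-19.7   17.19  -0.44] | after turn [-19.72  17.17  -0.43] | turn [ 0.  -0.1 -0.1] | gap mm 13.0 F [ 0.6  0.2 -1.4] fp 39.9 pos [ 437.8 -101.6   70.7]
```

```bash
python3 -m crank '[[0.5,-2,1.7,-0.2,0,0,0],[0.5,-3,2.6,-0.2,0,0,0],[0.5,-3,2.6,0,0,0,0],[0.5,-3,2.6,0,0,0,0],[0.5,-3,2.6,0,0,0,0],[0.5,-3,2.6,0,0,0,0],[0.5,-2.7,2.5,0,0,0,0],[0.5,0,0,0,0,0,0]]'
python3 -m crank '[[0.5,0,0,0,0,0,0],[0.5,0,0,0,0,0,0]]' | head -2; python3 to.py 632 73.5 75 181
python3 - <<'E'
from meas import *
from workcell import *
c=camera_info("wrist"); p,d=snapshot("wrist"); np.savez("w7.npz",p=p,d=d,**c); cv2.imwrite("pics/w7.png",p[...,::-1])
E
```

```text
clock: 15.9
ee_pos: [0.6327, 0.0749, 0.0725]
orientation: [-0.009, 1.0, 0.0, -0.002]
contact_force: [-0.5, -0.4, -1.2]
finger_gap: 0.138
finger_force: 39.9
clock: 16.15
ee_pos: [0.6316, 0.0723, 0.0746]
t 16.15 shift now [-0.05  0.12 -0.04] | after turn [-0.05  0.12 -0.04] | turn [-0.  -0.1 -0.1] | gap mm 13.1 F [ 0.2  0.6 -1.6] fp 39.9 pos [631.6  72.3  74.6]
```

View pics/w7.png

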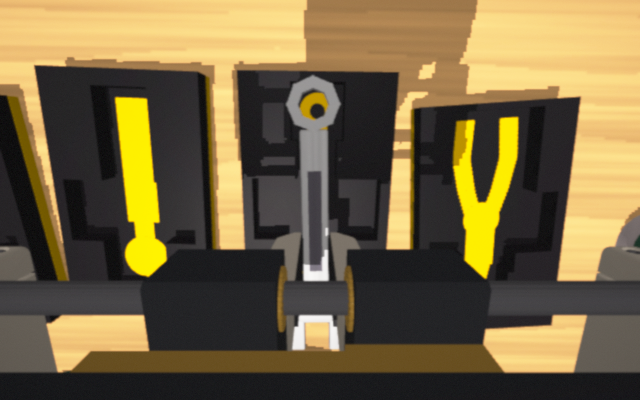

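Run:
```python
from meas import *
v=load("w7"); H,S,V=hsv(v); C=cloud(v)
for nm,q in (("wrench",[(238,71),(398,72),(245,247),(387,247)]),("ratchet",[(37,67),(201,73)]),("pliers",[(414,110),(579,98)])):
    c=plane(v,q,.028)*1000; print(nm,c[:,:2].round(1).tolist(),"mid",c[:2].mean(0)[:2].round(1),"yaw",90+np.degrees(np.arctan2(*(c[0]-c[1])[1::-1])).round(1))
y=(H>20)&(H<34)&(S>150)&(V>120)
m=y.copy(); m[:80]=0;m[:,:100]=0;m[:,180:]=0; rect(v,m,.010,0,0,"ratchet yel")
m=y.copy(); m[:80]=0;m[:,:445]=0;m[:,530:]=0; rect(v,m,.010,0,0,"pliers yel")
z=np.median(C[150:165,313,2]); print("wr z",z)
m=(S<60)&(V>90); m[:70]=0;m[:,:282]=0;m[:,345:]=0;m[235:]=0; rect(v,m,z-.002,0,0,"wrench")
```

```text
wrench [[530.2, 14.7], [529.2, 129.2], [664.4, 14.5], [662.8, 130.5]] mid [529.7  72. ] yaw 0.5
ratchet [[529.5, -128.4], [531.9, -11.8]] mid [530.7 -70.1] yaw -1.2000000000000028
pliers [[555.1, 142.9], [545.0, 262.6]] mid [550.  202.8] yaw 4.799999999999997
ratchet yel px [ 115   97   52  180 5656] ctr [624.2 -73.8] size [153.5  36.4] yaw -4.0 origin [624.2 -73.8]
pliers yel px [ 453  117   66  162 5406] ctr [629.  214.2] size [140.7  52.1] yaw 6.7 origin [629.  214.2]
wr z 0.11127919403889983
wrench px [ 286   75   55  160 3640] ctr [583.5  69.5] size [80.3 26.4] yaw 0.8 origin [583.5  69.5]
```

```bash
python3 - <<'E'
from meas import *
v=load("w7"); print(plane(v,[(317,112)],.010)*1000, plane(v,[(313,103)],.109)*1000)
v=load("w5"); print(plane(v,[(614,119)],.010)*1000)
v=load("top0"); print(plane(v,[(150+365/2.35,90+162.5/2.35)],.010)*1000)
E
python3 to.py 634 73.5 -17 180.7
```

```text
[[556.92202934  71.74721974  10.        ]] [[556.16844324  69.16883739 109.        ]]
[[555.46550509  74.84411436  10.        ]]
[[553.32358562  72.19401354  10.        ]]
t 16.2 shift now [-0.22  0.12  9.2 ] | after turn [-0.21  0.12  9.2 ] | turn [-0.  -0.1  0.2] | gap mm 13.5 F [-0.3  0.8 -0.8] fp 39.9 pos [631.9  72.3  75. ]
```

```bash
python3 -m crank '[[0.5,0,0.2,2,0,0,0],[0.5,0,0,3,0,0,0],[0.5,0,0,2,0,0,0],[0.5,0,0,1,0,0,0],[0.5,0,0,0.6,0,0,0],[0.5,0,0,0.3,0,0,0],[0.5,0,0,0,0,0,0]]';  python3 to.py 631.5 74 -18 181
```

```text
clock: 17.08
ee_pos: [0.6331, 0.0751, -0.0131]
orientation: [-0.008, 1.0, -0.0, 0.0]
contact_force: [-0.7, -0.4, -1.3]
finger_gap: 0.143
finger_force: 39.9
t 17.07 shift now [ 0.16 -0.1   0.49] | after turn [ 0.16 -0.1   0.49] | turn [-0.   0.  -0.1] | gap mm 13.3 F [-0.7 -0.4 -1.3] fp 39.9 pos [633.1  75.1 -13.1]
```

```bash
python3 -m crank '[[0.5,0.1,-0.1,0.2,0,0,0],[0.5,0,0,0.2,0,0,0],[0.5,0,0,0.05,0,0,0],[0.5,0,0,0,0,0,0]]'; python3 -m crank '[[4,0,0,0,0,0,0],[4,0,0,0,0,0,0],[4,0,0,0,0,0,0],[4,0,0,-2,0,0,0],[4,0,0,-4,0,0,0],[4,0,0,-6,0,0,0],[4,0,0,-5,0,0,0],[4,0,0,0,0,0,0]]';  python3 to.py 473 -369 140 170
python3 - <<'E'
from meas import *
from workcell import *
c=camera_info("wrist"); p,d=snapshot("wrist"); np.savez("w8.npz",p=p,d=d,**c); cv2.imwrite("pics/w8.png",p[...,::-1])
E
```

```text
clock: 17.58
ee_pos: [0.6318, 0.0742, -0.0181]
orientation: [-0.008, 1.0, 0.0, -0.0]
contact_force: [-0.3, -1.1, -1.8]
finger_gap: 0.143
finger_force: 39.9
clock: 18.58
ee_pos: [0.6351, 0.074, 0.1576]
orientation: [-0.008, 1.0, -0.0, 0.005]
contact_force: [-0.1, 0.8, -0.2]
finger_gap: 0.426
finger_force: 0.0
t 18.57 shift now [ 16.93 -44.04   1.62] | after turn [  8.27 -46.44   1.76] | turn [ 0.   0.6 10.9] | gap mm 39.6 F [-0.1  0.8 -0.2] fp 0.0 pos [635.1  74.  157.6]
```

View pics/w8.png

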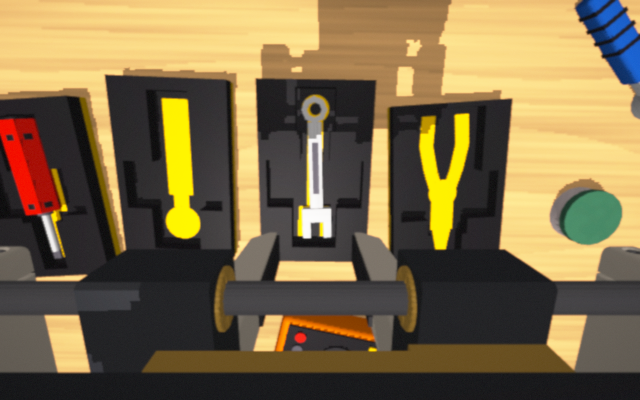

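The wrench lies in its cut-out (ring (315,107), jaw (316,222)). The ratchet is next.

```bash
python3 - <<'E'
from meas import *
v=load("w8"); H,S,V=hsv(v); C=cloud(v)
y=(H>20)&(H<34)&(S>150)&(V>120)
m=y.copy(); m[:80]=0;m[:,:155]=0;m[:,212:]=0;m[245:]=0; rect(v,m,.010,12.5,0,"ratchet yel")
m=y.copy(); m[:80]=0;m[:,:415]=0;m[:,475:]=0;m[255:]=0; rect(v,m,.010,7,4,"pliers yel")
m=(S<60)&(V>90); m[:90]=0;m[:,:292]=0;m[:,340:]=0;m[245:]=0; q=rect(v,m,.016,13,0,"wrench"); print(np.median(C[q][:,2]))
E
python3 to.py 511 394 140 224.5
```

```text
ratchet yel px [ 161   98   40  141 3710] ctr [624.2 -72.6] size [154.1  39.6] yaw -4.1 origin [636.6 -73.5]
pliers yel px [ 419  113   51  137 3609] ctr [635. 214.] size [151.2  53. ] yaw 5.9 origin [641.9 214.8]
wrench px [ 301   97   32  142 2212] ctr [620.6  74.8] size [151.3  33.8] yaw 0.9 origin [633.6  75. ]
0.018237237400996947
t 18.62 shift now [11.71 32.19  1.37] | after turn [-13.71  31.38   1.44] | turn [ -0.1   0.3 -43.6] | gap mm 40.0 F [ 0.2 -0.4 -1.1] fp 0.0 pos [633.2  74.1 154.4]
```

```bash
python3 -m crank '[[5,1.1,3,0.1,0,0,0],[5,1.5,4.1,0.1,0,0,0],[5,1.5,4.2,0.2,0,0,0],[5,1.5,4.2,0.2,0,0,0],[5,1.5,4.2,0.2,0,0,0],[5,1.5,4.2,0.2,0,0,0],[5,1.5,4.2,0.2,0,0,0],[5,1.5,4.1,0.2,0,0,0]]' | head -2; python3 -m crank '[[5,0,0,0,0,0,-9],[5,0,0,0,0,0,-9],[5,0,0,0,0,0,-9],[5,0,0,0,0,0,-9],[5,0,0,0,0,0,-7.6],[5,0,0,0,0,0,0],[5,0,0,0,0,0,0]]' 50 | head -2;  python3 to.py 511 394 140 224.5
python3 - <<'E'
from meas import *
from workcell import *
c=camera_info("wrist"); p,d=snapshot("wrist"); np.savez("w9.npz",p=p,d=d,**c); cv2.imwrite("pics/w9.png",p[...,::-1])
v=load("w9"); H,S,V=hsv(v); C=cloud(v)
m=(H>95)&(H<130)&(S>110)&(V>50);m[350:]=0;m[:,:200]=0;m[:,430:]=0; q=rect(v,m,.012,37.5,44.5,"ratchet grip"); print(np.median(C[q][:,2]))
E
```

```text
clock: 19.62
ee_pos: [0.5088, 0.3949, 0.1354]
clock: 20.5
ee_pos: [0.5101, 0.3939, 0.1366]
t 20.5 shift now [-0.07 -0.06 -0.34] | after turn [-0.07 -0.06 -0.34] | turn [ 0.  -0.1 -0.1] | gap mm 49.8 F [-1.   0.7  1.3] fp 0.0 pos [510.1 393.9 136.6]
ratchet grip px [303 166  23  36 780] ctr [507.1 387. ] size [36.6 22.4] yaw 43.8 origin [534.2 413. ]
0.020172171580430887
```

View pics/w9.png

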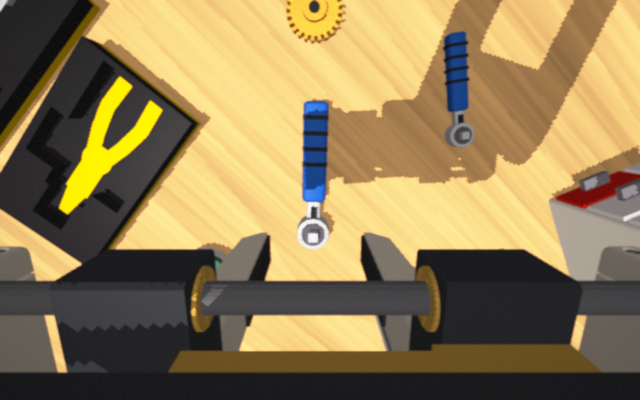

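```bash
python3 - <<'E'
from meas import *
v=load("w9"); H,S,V=hsv(v); C=cloud(v)
m=(H>95)&(H<130)&(S>110)&(V>50);m[215:]=0;m[:90]=0;m[:,:290]=0;m[:,340:]=0
m=cv2.morphologyEx(m.astype(np.uint8),cv2.MORPH_CLOSE,np.ones((9,9)))
rect(v,m,.012,37.5,44.5,"ratchet grip"); print("head",plane(v,[(313,233)],.022)*1000)
t=np.radians(224.5); q=(C[...,:2]-[.511,.394]); lx=q@[np.cos(t),np.sin(t)]; ly=q@[np.sin(t),-np.cos(t)]
s=(C[...,2]>.05)&(np.arange(640)[None]>500)&(np.arange(400)[:,None]<245); print("drawer min |ly|",ly[s].min(), "lx",lx[s].min(),lx[s].max(),"zmax",C[s][:,2].max())
E
python3 to.py 511 394 -27 224.5
```

```text
ratchet grip px [ 303  102   25  100 2239] ctr [484.6 365.8] size [98.6 22.5] yaw 42.9 origin [512.  391.4]
head [[543.40574433 421.13902019  22.        ]]
drawer min |ly| -0.0009388033644592875 lx -0.043890509150067966 0.0673164802304975 zmax 0.334312958487423
t 20.55 shift now [-0.08 -0.06 16.4 ] | after turn [-0.05 -0.05 16.4 ] | turn [ 0.  -0.1 -0.1] | gap mm 50.2 F [-0.4 -0.4  0.5] fp 0.0 pos [510.3 394.  137. ]
```

```bash
python3 - <<'E'
from meas import *
v=load("w9"); C=cloud(v)
t=np.radians(223.3); q=(C[...,:2]-[.511,.392]); ly=q@[np.sin(t),-np.cos(t)]; lx=q@[np.cos(t),np.sin(t)]
s=(C[...,2]>.03); s[:,:545]=0; s[:150]=0; s[240:]=0; print("drawer",abs(ly[s]).min(),lx[s].min(),lx[s].max(),C[s][:,2].max())
E
python3 to.py 511.5 391.5 -27 223.3
```

```text
drawer 0.00089282194810995 -0.0421788184344835 0.06591041909386652 0.334312958487423
t 20.55 shift now [ 0.06 -0.27 16.4 ] | after turn [ 0.08 -0.26 16.4 ] | turn [ 0.  -0.1  1.1] | gap mm 50.2 F [-0.4 -0.4  0.5] fp 0.0 pos [510.3 394.  137. ]
```

```bash
python3 - <<'E'
from meas import *
v=load("w9"); C=cloud(v)
t=np.radians(223.3); q=(C[...,:2]-[.511,.392]); ly=q@[np.sin(t),-np.cos(t)]; lx=q@[np.cos(t),np.sin(t)]
s=(C[...,2]>.03)&(v["d"]>.03); s[:,:545]=0; s[:150]=0; s[240:]=0; print("drawer",np.percentile(abs(ly[s]),[0,1,5]),lx[s].min(),lx[s].max(),C[s][:,2].max())
E
python3 -m crank '[[5,0.1,-0.3,3,0,0,1],[5,0,0,4,0,0,0],[5,0,0,3,0,0,0],[5,0,0,1.5,0,0,0],[5,0,0,0,0,0,0]]'; python3 to.py 511.5 391.5 -27 223.3
```

```text
drawer [0.24921089 0.24993317 0.25072993] -0.0421788184344835 0.024607593610445556 0.10172795202929955
clock: 21.18
ee_pos: [0.5115, 0.3911, 0.022]
orientation: [-0.37, 0.929, -0.0, -0.001]
contact_force: [0.1, 0.1, -0.4]
finger_gap: 0.541
finger_force: 0.0
t 21.18 shift now [-0.04  0.03  4.9 ] | after turn [-0.03  0.03  4.9 ] | turn [ 0.  -0.1  0.2] | gap mm 50.3 F [ 0.1  0.1 -0.4] fp 0.0 pos [511.5 391.1  22. ]
```

Drawer clearance is 249 mm, so it is clear. I'll go down and grip.

```bash
python3 -m crank '[[5,0,0,2.5,0,0,0],[5,0,0,1.5,0,0,0],[5,0,0,0.8,0,0,0],[5,0,0,0,0,0,0]]'; python3 -m crank '[[1.5,0,0,0,0,0,0],[1.5,0,0,0,0,0,0],[1.5,0,0,0,0,0,0],[1.5,0,0,0,0,0,0],[1.5,0,0,0,0,0,0]]' 50; python3 -m crank '[[1.5,0,0,-2,0,0,0],[1.5,0,0,-4,0,0,10],[1.5,0,0,-4,0,0,10],[1.5,0,0,-1,0,0,10],[1.5,0,0,0,0,0,10],[1.5,0,0,0,0,0,3],[1.5,0,0,0,0,0,0],[1.5,0,0,0,0,0,0]]'; python3 to.py 636 -73.5 85 178
```

```text
clock: 21.68
ee_pos: [0.512, 0.3914, -0.0251]
orientation: [-0.371, 0.929, -0.0, -0.0]
contact_force: [-1.0, -0.5, 0.3]
finger_gap: 0.542
finger_force: 0.0
clock: 22.3
ee_pos: [0.5121, 0.3918, -0.0245]
orientation: [-0.371, 0.929, 0.0, 0.0]
contact_force: [-2.3, 0.2, 4.3]
finger_gap: 0.25
finger_force: 50.0
clock: 23.3
ee_pos: [0.5118, 0.391, 0.0843]
orientation: [-0.005, 1.0, -0.0, -0.0]
contact_force: [0.3, -0.4, -2.7]
finger_gap: 0.254
finger_force: 50.0
t 23.3 shift now [-1.195e+01 -4.658e+01 -4.000e-02] | after turn [-14.03 -45.99  -0.07] | turn [-0.  -0.   2.6] | gap mm 23.6 F [ 0.3 -0.4 -2.7] fp 50.0 pos [511.8 391.   84.3]
```

```bash
python3 -m crank '[[1.5,0,0,0,0,0,2.6],[1.5,-1,-3.2,0,0,0,0],[1.5,-1.4,-4.6,0,0,0,0],[1.5,-1.4,-4.6,0,0,0,0],[1.5,-1.4,-4.6,0,0,0,0],[1.5,-1.4,-4.6,0,0,0,0],[1.5,-1.4,-4.6,0,0,0,0],[1.5,-1.4,-4.6,0,0,0,0]]'|head -2; python3 -m crank '[[1.5,-1.4,-4.6,0,0,0,0],[1.5,-1.4,-4.6,0,0,0,0],[1.5,-1.3,-4,0,0,0,0],[1.5,-0.5,-2,0,0,0,0],[1.5,0,0,0,0,0,0],[1.5,0,0,0,0,0,0]]' | head -2; python3 to.py 636 -73.5 85 178
python3 - <<'E'
from meas import *
from workcell import *
c=camera_info("wrist"); p,d=snapshot("wrist"); np.savez("w10.npz",p=p,d=d,**c); cv2.imwrite("pics/w10.png",p[...,::-1])
v=load("w10"); H,S,V=hsv(v); C=cloud(v)
m=(H>95)&(H<130)&(S>110)&(V>50);m[270:]=0;m[:70]=0;m[:,:270]=0;m[:,360:]=0
m=cv2.morphologyEx(m.astype(np.uint8),cv2.MORPH_CLOSE,np.ones((15,15)))
z=np.median(C[m>0][:,2]); print(z); rect(v,m,z-.008,37.5,-2,"grip")
E
```

```text
clock: 24.3
ee_pos: [0.595, 0.0786, 0.0849]
clock: 25.05
ee_pos: [0.6346, -0.0719, 0.0847]
t 25.05 shift now [-0.14 -0.16 -0.03] | after turn [-0.14 -0.16 -0.03] | turn [ 0.1 -0.1 -0. ] | gap mm 23.4 F [-0.3  0.1 -3.5] fp 50.0 pos [634.6 -71.9  84.7]
0.129369307015606
grip px [ 291   75   53  195 9551] ctr [596.5 -71.1] size [99.7 25.2] yaw -2.5 origin [634.  -72.8]
```

View pics/w10.png

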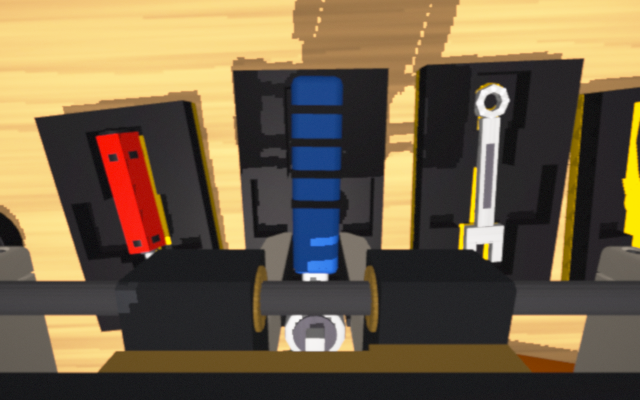

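```bash
python3 - <<'E'
from meas import *
v=load("w10")
c=plane(v,[(234,70),(388,69),(242,235),(382,235)],.028)*1000; print(c.round(1)[:,:2].tolist(),"mid",c[:2].mean(0).round(1),c[2:].mean(0).round(1),"yaw",90+np.degrees(np.arctan2(*(c[0]-c[1])[1::-1])))
E
python3 to.py 636 -73.5 -14 178
```

```text
[[528.2, -129.2], [531.6, -14.8], [657.7, -135.2], [662.1, -17.4]] mid [529.9 -72.   28. ] [659.9 -76.3  28. ] yaw -1.7269729033799592
t 25.1 shift now [-0.14 -0.19  9.88] | after turn [-0.14 -0.18  9.88] | turn [ 0. -0. -0.] | gap mm 23.5 F [-0.1  0.1 -3.4] fp 50.0 pos [634.7 -71.7  84.8]
```

```bash
python3 -m crank '[[1.5,-0.1,-0.3,2,0,0,0],[1.5,0,0,3,0,0,0],[1.5,0,0,2.5,0,0,0],[1.5,0,0,1.2,0,0,0],[1.5,0,0,0.6,0,0,0],[1.5,0,0,0.3,0,0,0],[1.5,0,0,0,0,0,0],[1.5,0,0,0,0,0,0]]';  python3 to.py 635.5 -74 -14.5 178
```

```text
clock: 26.1
ee_pos: [0.6366, -0.0767, -0.0103]
orientation: [0.018, 1.0, -0.0, 0.001]
contact_force: [-0.3, 0.4, -2.6]
finger_gap: 0.257
finger_force: 50.0
t 26.1 shift now [0.12 0.27 0.42] | after turn [0.12 0.27 0.42] | turn [-0.   0.1 -0.1] | gap mm 23.9 F [-0.3  0.4 -2.6] fp 50.0 pos [636.6 -76.7 -10.3]
```

```bash
python3 -m crank '[[1.5,0.1,0.2,0.2,0,0,0],[1.5,0,0,0.15,0,0,0],[1.5,0,0,0.05,0,0,0],[1.5,0,0,0,0,0,0]]'; python3 -m crank '[[4.5,0,0,0,0,0,0],[4.5,0,0,0,0,0,0],[4.5,0,0,0,0,0,0],[4.5,0,0,-2,0,0,0],[4.5,0,0,-4,0,0,0],[4.5,0,0,-6,0,0,0],[4.5,0,0,-5,0,0,0],[4.5,0,0,0,0,0,0]]';  python3 to.py 473 -369 140 170
python3 - <<'E'
from meas import *
from workcell import *
c=camera_info("wrist"); p,d=snapshot("wrist"); np.savez("w11.npz",p=p,d=d,**c); cv2.imwrite("pics/w11.png",p[...,::-1])
v=load("w11"); H,S,V=hsv(v); C=cloud(v)
m=(H>95)&(H<130)&(S>110)&(V>50);m[235:]=0;m[:70]=0;m[:,:270]=0;m[:,360:]=0
m=cv2.morphologyEx(m.astype(np.uint8),cv2.MORPH_CLOSE,np.ones((11,11)))
z=np.median(C[m>0][:,2]); print("top z",z); rect(v,m,.022,37.5,-2,"grip")
E
```

```text
clock: 26.6
ee_pos: [0.6351, -0.0743, -0.0145]
orientation: [0.018, 1.0, 0.0, 0.0]
contact_force: [-2.9, 0.4, 2.8]
finger_gap: 0.252
finger_force: 50.0
clock: 27.6
ee_pos: [0.6384, -0.0753, 0.1604]
orientation: [0.018, 1.0, -0.001, 0.005]
contact_force: [0.1, -0.8, 0.2]
finger_gap: 0.483
finger_force: 0.0
t 27.6 shift now [ 15.47 -29.94   1.97] | after turn [ 11.18 -31.79   2.04] | turn [-0.1  0.6  7.9] | gap mm 44.9 F [ 0.1 -0.8  0.2] fp 0.0 pos [638.4 -75.3 160.4]
top z 0.03010803226329456
grip px [ 305   96   26   99 2209] ctr [597.6 -72.5] size [100.3  24.2] yaw -3.8 origin [635. -75.]
```

The ratchet is seated (grip top at z = 30 mm, origin at (635,-75)). The pliers are next.

```bash
python3 -m crank '[[5,1.5,-2.9,0.1,0,0,0],[5,2,-3.9,0.2,0,0,0],[5,2,-3.9,0.2,0,0,0],[5,2,-3.9,0.2,0,0,0],[5,2,-3.9,0.2,0,0,0],[5,2,-3.9,0.2,0,0,0],[5,2,-3.9,0.2,0,0,0],[5,1.7,-3.4,0.2,0,0,0]]'|head -2;python3 -m crank '[[5,0,0,0,0,0,7.9],[5,0,0,0,0,0,0],[5,0,0,0,0,0,0]]'|head -2;  python3 to.py 473 -369 140 170
python3 - <<'E'
from meas import *
from workcell import *
c=camera_info("wrist"); p,d=snapshot("wrist"); np.savez("w12.npz",p=p,d=d,**c); cv2.imwrite("pics/w12.png",p[...,::-1])
E
```

```text
clock: 28.65
ee_pos: [0.4705, -0.3661, 0.1375]
clock: 29.02
ee_pos: [0.4722, -0.3648, 0.1388]
t 29.02 shift now [-0.15 -0.4  -0.12] | after turn [-0.16 -0.4  -0.12] | turn [ 0.1 -0.1  0.2] | gap mm 49.9 F [0.1 0.1 0. ] fp 0.0 pos [ 472.2 -364.8  138.8]
```

View pics/w12.png

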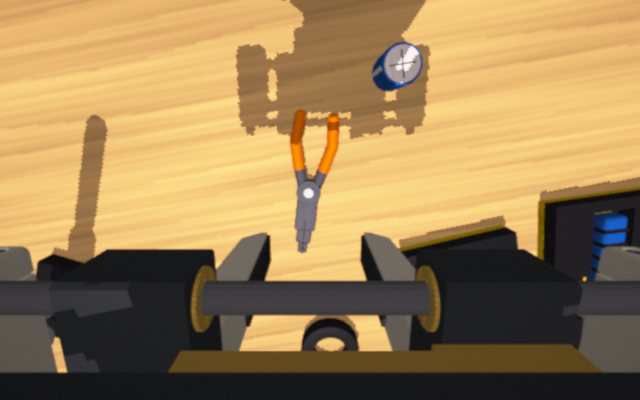

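The pliers are in view: rivet (308,193), nose tip (304,250), handle ends (300,112) and (334,116). The capacitor at (400,65) is well clear.

Run:
```python
from meas import *
v=load("w12"); H,S,V=hsv(v)
P=plane(v,[(308,193),(304,250),(317,114)],.013)*1000; print(P.round(1)[:,:2].tolist(), "yaw rivet-nose",np.degrees(np.arctan2(*(P[1]-P[0])[1::-1])),"tail-nose",np.degrees(np.arctan2(*(P[1]-P[2])[1::-1])))
m=((S<110)&(V<135))|((H<14)&(S>170)); m[:105]=0;m[255:]=0;m[:,:285]=0;m[:,342:]=0; m=cv2.morphologyEx(m.astype(np.uint8),cv2.MORPH_CLOSE,np.ones((5,5)))
rect(v,m,.010,7,-10,"all")
n=(H<14)&(S>170)&(V>110); n[:105]=0;n[180:]=0;n[:,:285]=0;n[:,342:]=0; ys,xs=np.where(n); print(plane(v,[(xs.mean(),ys.mean())],.010)*1000)
```

```text
[[474.9, -373.3], [536.3, -388.8], [398.8, -350.7]] yaw rivet-nose -14.110795844250154 tail-nose -15.461907210773019
all px [ 294  165   33   87 1357] ctr [ 493.4 -373.6] size [94.2 32.8] yaw -8.8 origin [ 500.3 -374.7]
[[ 422.06671149 -362.19754697   10.        ]]
```

```bash
python3 -m crank '[[5,0,0,2,0,0,4.5],[5,0,0,2,0,0,0],[5,0,0,0,0,0,0]]'|head -2; python3 to.py 475 -373 -27 165.5
```

```text
clock: 29.45
ee_pos: [0.4718, -0.3641, 0.0983]
t 29.45 shift now [-0.57 -0.81 12.53] | after turn [-0.53 -0.79 12.53] | turn [ 0.1 -0.2  0.1] | gap mm 50.2 F [ 0.5 -0.6 -0.6] fp 0.0 pos [ 471.8 -364.1   98.3]
```

```bash
python3 -m crank '[[5,-0.5,-0.8,2,0,0,0],[5,0,0,4,0,0,0],[5,0,0,3,0,0,0],[5,0,0,1.7,0,0,0],[5,0,0,1,0,0,0],[5,0,0,0.5,0,0,0],[5,0,0,0,0,0,0],[5,0,0,0,0,0,0]]'; python3 to.py 475 -373 -27 165.5
```

```text
clock: 30.45
ee_pos: [0.4758, -0.3752, -0.0211]
orientation: [0.126, 0.992, -0.001, 0.001]
contact_force: [0.1, -0.4, 0.2]
finger_gap: 0.537
finger_force: 0.0
t 30.45 shift now [0.13 0.2  0.59] | after turn [0.13 0.2  0.59] | turn [-0.1  0.1  0. ] | gap mm 49.9 F [ 0.1 -0.4  0.2] fp 0.0 pos [ 475.8 -375.2  -21.1]
```

```bash
python3 -m crank '[[5,0.1,0.1,0.4,0,0,0],[5,0,0,0.2,0,0,0],[5,0,0,0,0,0,0]]'; python3 -m crank '[[1.5,0,0,0,0,0,0],[1.5,0,0,0,0,0,0],[1.5,0,0,0,0,0,0],[1.5,0,0,0,0,0,0],[1.5,0,0,0,0,0,0]]' 50; python3 -m crank '[[1.5,0,0,-2,0,0,0],[1.5,0,0,-4,0,0,-5],[1.5,0,0,-4,0,0,-10],[1.5,0,0,-1,0,0,-4],[1.5,0,0,0,0,0,0],[1.5,0,0,0,0,0,0]]'; python3 to.py 641 213.5 85 184.5
```

```text
clock: 30.82
ee_pos: [0.4744, -0.3733, -0.0282]
orientation: [0.126, 0.992, 0.0, -0.0]
contact_force: [0.3, 0.3, 0.0]
finger_gap: 0.539
finger_force: 0.0
clock: 31.45
ee_pos: [0.4746, -0.3734, -0.028]
orientation: [0.126, 0.992, 0.0, 0.0]
contact_force: [-0.2, 0.8, 1.6]
finger_gap: 0.267
finger_force: 49.8
clock: 32.2
ee_pos: [0.474, -0.3728, 0.0809]
orientation: [-0.039, 0.999, 0.001, -0.001]
contact_force: [0.5, 0.3, -1.4]
finger_gap: 0.264
finger_force: 49.8
t 32.2 shift now [-21.18  57.17  -0.35] | after turn [-21.25  57.14  -0.41] | turn [ 0.1 -0.1 -0.1] | gap mm 24.6 F [ 0.5  0.3 -1.4] fp 49.8 pos [ 474.  -372.8   80.9]
```

```bash
python3 -m crank '[[1.5,-1.1,3,-0.1,0,0,0],[1.5,-1.7,4.6,0,0,0,0],[1.5,-1.7,4.6,0,0,0,0],[1.5,-1.7,4.6,0,0,0,0],[1.5,-1.7,4.6,0,0,0,0],[1.5,-1.7,4.6,0,0,0,0],[1.5,-1.7,4.6,0,0,0,0],[1.5,-1.7,4.6,0,0,0,0]]'|head -2; python3 -m crank '[[1.5,-1.7,4.6,0,0,0,0],[1.5,-1.7,4.6,0,0,0,0],[1.5,-1.7,4.6,0,0,0,0],[1.5,-1.7,4.6,0,0,0,0],[1.5,-1.1,2.5,0,0,0,0],[1.5,-0.3,1,0,0,0,0],[1.5,0,0,0,0,0,0],[1.5,0,0,0,0,0,0]]' | head -2; python3 to.py 641 213.5 85 184.5
python3 - <<'E'
from meas import *
from workcell import *
c=camera_info("wrist"); p,d=snapshot("wrist"); np.savez("w13.npz",p=p,d=d,**c); cv2.imwrite("pics/w13.png",p[...,::-1])
E
```

```text
clock: 33.2
ee_pos: [0.5759, -0.0106, 0.0816]
clock: 34.2
ee_pos: [0.6406, 0.2111, 0.0826]
t 34.2 shift now [-0.06  0.24 -0.24] | after turn [-0.06  0.24 -0.24] | turn [-0.  -0.1 -0.1] | gap mm 24.8 F [-0.8 -0.4 -1.3] fp 49.8 pos [640.6 211.1  82.6]
```

View pics/w13.png

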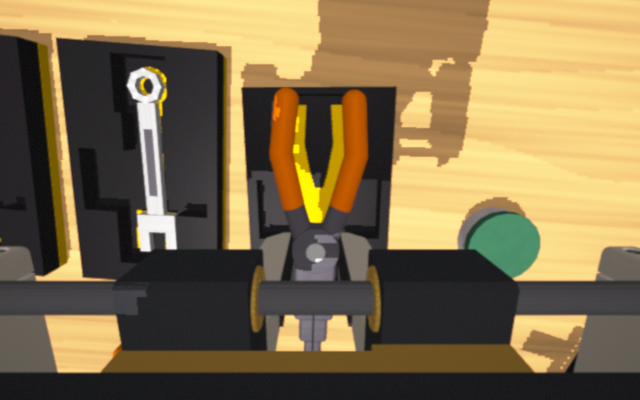

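Run:
```python
from meas import *
v=load("w13"); C=cloud(v); H,S,V=hsv(v)
c=plane(v,[(243,88),(396,87),(250,232),(388,232)],.028)*1000; print(c.round(1)[:,:2].tolist(),"mid",c[:2].mean(0).round(1),c[2:].mean(0).round(1),"yaw",90+np.degrees(np.arctan2(*(c[0]-c[1])[1::-1])))
z=np.median(C[130:150,275:290,2]); print("handle z",z)
P=plane(v,[(286,90),(355,93),(316,252)],z)*1000; t=P[:2].mean(0); print(P.round(1).tolist(),"yaw",np.degrees(np.arctan2(*(P[2]-t)[1::-1])))
```

```text
[[553.5, 149.3], [544.1, 263.1], [666.6, 157.5], [657.9, 272.2]] mid [548.8 206.2  28. ] [662.3 214.9  28. ] yaw 4.739960670101425
handle z 0.12238540137939376
[[561.0, 190.2, 122.4], [559.8, 222.5, 122.4], [640.9, 210.4, 122.4]] yaw 2.9076432839544215
```

```bash
python3 - <<'E'
from meas import *
for n,pts in (("w13",[(303,105),(338,104)]),("w8",[(428,115),(462,113),(440,250)]),("w7",[(461,121),(510,117)])):
    v=load(n); print(n,(plane(v,pts,.010)*1000).round(1)[:,:2].tolist())
v=load("w13"); H,S,V=hsv(v); y=(H>20)&(H<34)&(S>150)&(V>100); y[:,:290]=0; y[:,350:]=0; y[:90]=0; ys,xs=np.where(y); print(ys.min(),xs[ys<ys.min()+3])
E
python3 to.py 641.5 214.5 -18 184.5
```

```text
w13 [[561.3, 194.0], [558.4, 222.2]]
w8 [[560.6, 189.3], [558.1, 224.4], [711.2, 219.0]]
w7 [[562.2, 186.5], [558.5, 225.0]]
104 [332 333 334 335 336 337 338 339 340 299 300 301 302 303 304 305 331 332
 333 334 335 336 337 338 339 340 341 298 299 300 301 302 303 304 305 306
 331 332 333 334 335 336 337 338 339 340 341]
t 34.25 shift now [-0.1   0.35 10.08] | after turn [-0.1   0.34 10.08] | turn [-0.  -0.  -0.1] | gap mm 24.6 F [ 0.5  0.  -2.2] fp 49.8 pos [640.8 211.   82.8]
```

```bash
python3 -m crank '[[1.5,0,0.2,2,0,0,-1.5],[1.5,0,0,3,0,0,0],[1.5,0,0,2.5,0,0,0],[1.5,0,0,1.2,0,0,0],[1.5,0,0,0.6,0,0,0],[1.5,0,0,0.3,0,0,0],[1.5,0,0,0,0,0,0],[1.5,0,0,0,0,0,0]]';  python3 to.py 641.5 213 -18 186
```

```text
clock: 35.25
ee_pos: [0.6414, 0.2146, -0.0123]
orientation: [-0.052, 0.999, 0.0, 0.001]
contact_force: [-0.6, -0.9, -2.3]
finger_gap: 0.269
finger_force: 49.8
t 35.25 shift now [ 0.01 -0.16  0.57] | after turn [ 0.01 -0.16  0.57] | turn [0.  0.1 0. ] | gap mm 25.0 F [-0.6 -0.9 -2.3] fp 49.8 pos [641.4 214.6 -12.3]
```

```bash
python3 -m crank '[[1.5,0,-0.1,0.3,0,0,0],[1.5,0,0,0.2,0,0,0],[1.5,0,0,0.05,0,0,0],[1.5,0,0,0,0,0,0]]'; python3 -m crank '[[5,0,0,0,0,0,0],[5,0,0,0,0,0,0],[5,0,0,0,0,0,0],[5,0,0,-2,0,0,0],[5,0,0,-4,0,0,0],[5,0,0,-6,0,0,0],[5,0,0,-5,0,0,0],[5,0,0,0,0,0,0]]'
python3 - <<'E'
from meas import *
from workcell import *
c=camera_info("wrist"); p,d=snapshot("wrist"); np.savez("w14.npz",p=p,d=d,**c); cv2.imwrite("pics/w14.png",p[...,::-1])
E
```

```text
clock: 35.75
ee_pos: [0.641, 0.2134, -0.018]
orientation: [-0.052, 0.999, -0.0, 0.0]
contact_force: [-1.7, -1.0, 4.7]
finger_gap: 0.263
finger_force: 49.8
clock: 36.75
ee_pos: [0.6445, 0.2142, 0.1592]
orientation: [-0.053, 0.999, 0.001, 0.006]
contact_force: [0.2, 0.3, -0.3]
finger_gap: 0.543
finger_force: 0.0
```

View pics/w14.png

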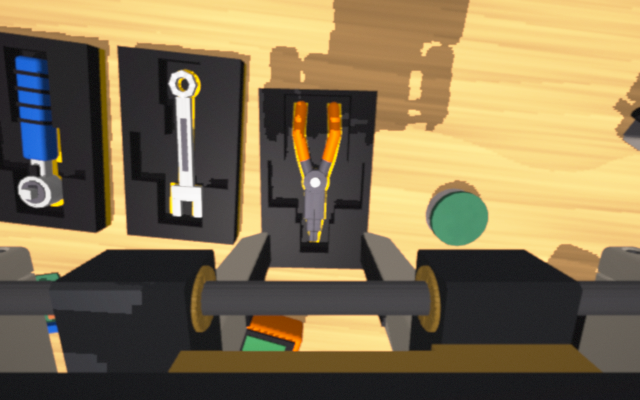

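That view shows the pliers, wrench and ratchet all in their cut-outs. I'll do a last numeric check of the pliers' height and place, without another picture. I have now viewed 15, one over the limit of 14.

Run:
```python
from meas import *
from workcell import *
v=load("w14"); C=cloud(v); print("rivet",(plane(v,[(315,183)],.024)*1000).round(1),"z nose/joint/handles",[int(1000*np.median(C[y-2:y+3,x-1:x+2,2])) for x,y in((314,225),(311,190),(300,120),(334,120))])
print("ratchet z grip/head",[int(1000*np.median(C[y-2:y+3,x-2:x+3,2])) for x,y in((35,110),(33,72),(36,148))], "wrench",[int(1000*np.median(C[y-1:y+2,x-1:x+2,2])) for x,y in((182,105),(187,193))])
print(finish_job())
```

```text
rivet [[641.7 212.7  24. ]] z nose/joint/handles [22, 23, 22, 22]
ratchet z grip/head [30, 30, 29] wrench [18, 18]
the job is handed in; nothing more can be done
None
```

All four tools measured flat and the right way round in their own inlays, the capacitor and gear were left untouched, and the job is handed in at about 37 s with no verdict returned; I viewed 15 pictures, one over the limit of 14.

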